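# Wedge up the free end of an optical rail

### The arm

A 7-joint arm with a two-finger parallel gripper is mounted at the origin on the work surface. World frame = base frame: x ahead of the robot, y to its left, z up, the work surface at z = 0. Lengths are in m, angles in rad, forces in N, time in s.
With the tool pointing down it reaches from about 0.425 to 0.875 m from the base axis. Payload 8.4 kg.
Tool frame: the origin (TCP) lies between the finger pads; the fingertips stand 11 mm ahead of it and the grasp point (between the pads) lies 8 mm behind it; z points along the fingers, y is the line along which they close (so a half turn about z gives the same grasp; the last joint's range is limited). The gripper opens to 85 mm and grips with 20 to 120 N. Pads are 22 mm wide; open, the fingers measure 114 mm over their backs; the gripper's body (76 mm by 85 mm) begins 54 mm behind the grasp point. The pads swing forward as they close: fully open they stand 13 mm farther back than shut.
Start: joints at [-1.354, 0.333, 0.04, 1.465, -0.013, 1.343, -0.059], TCP at [0.202, 0.618, 0.242] pointing down, gripper open.
Joint ranges: [-2.58, 2.58], [-0.38, 2.09], [-1.3, 1.39], [0.25, 2.4], [-1.5, 4.64], [0.08, 2.09], [-2.65, 2.65]. Speed limits (rad/s): [2.22, 2.22, 2.79, 2.79, 3.14, 3.14, 3.14].

### API

Orientations are given as a 3x3 rotation matrix whose columns are the frame's x, y, z axes.
In Python, from station import * gives the robot as it stands.
- The arm moves only by the tool arm_command, never from a script. Its argument "series" is a list of rows, each a list of 2 entries, a list of its own where there are three numbers: the shift along the world's x, y, z in mm, then the turn about the world's z in degrees. In form: [[[tx, ty, tz], yaw], ...]. A call has 1 to 8 rows; each row is the pose to reach, as a shift and turn from the pose commanded when the call began; what a row does not reach only later rows make up. A row lasts 1/12 s, in which the tool goes at most 41.7 mm and 7.16 degrees, less where a joint would pass 70% of its speed; a pose out of reach is approached as far as the arm can. A call with a gripper value outside its range is refused whole. "gripper" is the finger opening in mm, from 0 to 85.4, set as the call begins (left out, the last holds). The fingers move at their own pace and stop on an object; the grip force is fixed at half the most. Time passes only in rows, so rows that repeat a pose let the fingers close. It gives the time, the measured TCP pose, the force, the opening and the grip force at its end, in the units of the state.
- observe(): the state, without advancing time (a new reading comes with each control period).
- read_camera(name): name is "scene" or "top" or "wrist"; returns a dict with "color" (384x512x3 uint8, blue, green, red), "mtx" (3x3 intrinsics, pixels), "D" ([k1, k2, p1, p2, k3] as OpenCV has them; the pictures are not rectified), "pose" (4x4, takes a point from camera to world coordinates). Camera axes: x right, y down, z forward; pixel columns grow to the right and rows downward; lengths in m; the calibration is good to about 2 mm. A picture is of the moment at which its call begins. There is no depth.
- hand_in(): hands the job in; it is judged then, once.
The state is a dict: "clock": time; "joint_positions": joint angles; "qd": joint speeds; "effort": joint torques, N m; "tcp_pos": TCP position; "eef_rot": TCP orientation; "force": force on the tool from outside, world axes, zero at the start; "ft_torque": the same for the moment, N m; "grip_width": finger opening in m; "grip_force": force on a finger pad.
Only numpy, scipy, OpenCV 4.12 (cv2) and the standard library are available. Lean on these libraries where they do the work, as an engineer would, in place of code of your own. Each camera call takes 0.05 s, during which the arm holds its last target. There are 200 camera calls.

### The job

Slide the mirror carriage along the black optical rail all the way to the red stop at the rail's hinged end, while the rail still rests on its seats. Then grip the blue wedge by its yellow tab and push it, flat on the bench and thin end first, under the steel foot at the rail's free end until that end just lifts off its seats, about 4 mm at the foot. Finish there, still gripping the wedge while it alone carries the rail end; leave the glass prism, the porcelain shell and the brass barrel where they are.

Things in the scene. Friction and masses are not known exactly. Their poses are not given: they have to be found in the camera images.
- bed: Grey U-shaped bed fixed to the bench, 100 mm wide (x), y from -130 to +180, 12 mm high. Origin on the bench; y runs level along the rail to the hinged end (world +y within 0.3 rad), z up. For y under 0 it is two arms with a 72 mm clear slot between, centred on x = 0. Brass seats on the arms at y = -115, top at 22 mm. Hinge pin along x at y = +150, 36 mm up.
- rail (a joint): Tilt in rad of the black rail (36 mm wide, 22 to 50 mm above the bench, bed y from -154 to +156) about its hinge pin: 0 = resting on the seats, positive = free end raised, limit 0.06. The foot is 300 mm from the pin: 0.01 rad is 3 mm of lift there. It falls back by its weight; 5 to 8 N up at the foot lifts it with the carriage at the stop.
- foot (a point): Steel foot under the rail's free end: a round bar of 12 mm diameter, 50 mm long across the rail (bed x), at bed y = -150. This point is the centre of its underside, 16 mm above the bench when the rail rests on the seats. It is fixed to the rail.
- carriage (a joint): Position in m of the mirror carriage along the rail: grows towards the hinged end, 0.14 = against the red stop. It stays where it is left; about 3 N moves it, and it cannot come off the rail.
- carriage_knob (a point): On the axis of the carriage's upright brass knob, 92 mm above the bench (rail down). The knob, 16 mm diameter, spans 70 to 108 mm above the bench, at bed x = 0, y = -90 mm + carriage value; the saddle below is 56 mm wide, top at 70 mm. A round mirror mount (54 mm diameter, top at 136 mm) stands 49 to 61 mm beyond the knob, hinge side.
- wedge: Loose blue wedge, about 0.3 kg, 140 mm long (y), 44 mm wide (x). Origin at the centre of its underside, z up. Thin end (toe, 5 mm high) at y = +70; its top rises 1 in 5 to 25 mm at y = -30, then level to the heel at y = -70. Lined up, the foot meets the slope 55 mm from the toe; each 5 mm further lifts 1 mm. Starts off the rail's free end, toe roughly towards it.
- wedge_tab (a point): Point in the wedge's yellow tab, at wedge y = -50 and 45 mm above its underside. The tab is 18 mm wide (wedge x), 28 mm long (wedge y), from 25 to 63 mm above the underside.
- prism: Bystander: green glass three-sided prism standing on end, within 30 mm of its axis, 32 mm high. Origin at the underside.
- shell: Bystander: white porcelain grinding shell, a shallow dish of 72 mm diameter, 24 mm high. Origin at the underside.
- barrel: Bystander: knurled brass eyepiece barrel standing on end, 38 mm diameter, 50 mm high. Origin at the underside.
Mind the look-alikes: they are no part of the job. There is more than one size of the wedge; the job needs the largest.

How it is judged:
By the outcome, as a careful person would: the job done as asked, in the order asked, and still so for the second after the job is handed in, while the arm keeps its last pose, push and grip.
It also fails if it takes over 54 s, if anything falls off the work surface, if the arm or the gripper's body presses on something with over 40 N, if the wrist force passes 120 N, or if a joint passes its speed limit or range.

## Working session

There is one attempt and no reset: what is moved stays moved. The work goes in short steps, Python scripts to look and compute and a tool call to move; the robot and the scene stay as the last step left them, time stands still between calls to the robot, and variables do not carry over. Pictures are saved under pics/ and viewed, at most 10 in all, crops included, and the job is handed in when it is done.

Besides the shell and the picture viewer there is one more tool, called after "Request:" by a JSON object that holds its "fn" and its "kwargs", one argument or row to a line. arm_command: Moves the arm, as the interface text tells. Its arguments: {"type":"object","properties":{"series":{"type":"array"},"gripper":{"type":"number"}},"required":["series"]}

```bash
mkdir -p pics
python3 - <<'E'
from station import *
import cv2,pickle
d={}
for n in("scene","top"):
    d[n]=read_camera(n); cv2.imwrite(f"pics/{n}0.png",d[n]["color"]); print(n,d[n]["pose"].round(3).tolist())
pickle.dump(d,open("c0.pkl","wb"))
s=observe();print(s["clock"],s["tcp_pos"],s["eef_rot"],s["grip_width"])
E
```

```text
scene [[-0.745, 0.386, -0.543, 0.993], [0.666, 0.414, -0.62, 0.467], [-0.014, -0.824, -0.566, 0.523], [0.0, 0.0, 0.0, 1.0]]
top [[0.017, -0.998, 0.059, 0.482], [-1.0, -0.017, 0.009, -0.037], [-0.008, -0.059, -0.998, 1.09], [0.0, 0.0, 0.0, 1.0]]
0.1 [0.20178156 0.61747576 0.24153571] [[-9.50554379e-01  3.10557990e-01 -3.28208201e-04]
 [ 3.10558141e-01  9.50553382e-01 -1.38157168e-03]
 [-1.17078707e-04 -1.41518674e-03 -9.99998992e-01]] 0.08550931067279548
```

View pics/scene0.png

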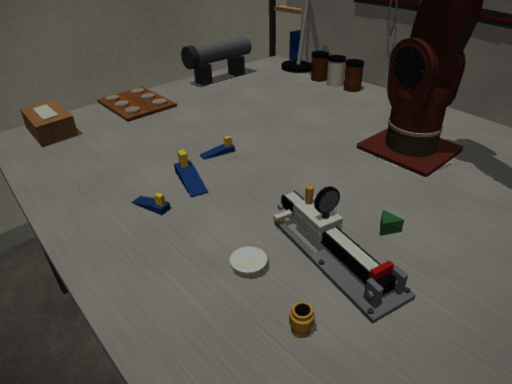

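View pics/top0.png

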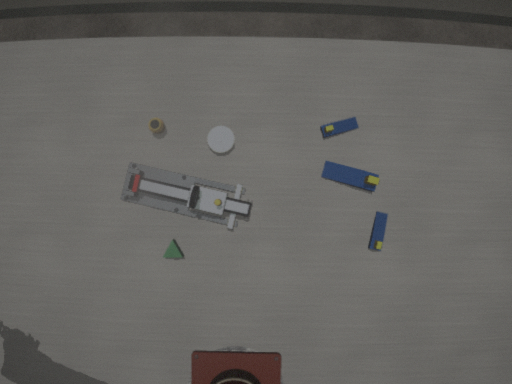

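Scene: the knob is at (309,194) and the largest wedge at (188,175) with its tab at (183,158). Top: the knob is at (218,202), the wedge at (350,177) with its tab at (373,180), and the rail runs from (135,185) to (250,208). Next I'll view an enlarged crop.

```bash
cat > h.py <<'E'
import numpy as np,cv2
def ray(c,uv):
    p=cv2.undistortPoints(np.array(uv,float).reshape(-1,1,2),c["mtx"],np.array(c["D"],float)).reshape(-1,2)
    d=np.c_[p,np.ones(len(p))]@c["pose"][:3,:3].T
    return c["pose"][:3,3],d
def plane(c,uv,z):
    o,d=ray(c,uv); return o+d*((z-o[2])/d[:,2])[:,None]
def tri(views):
    A=np.zeros((3,3));b=np.zeros(3);L=[]
    for c,uv in views:
        o,d=ray(c,uv);d=d[0]/np.linalg.norm(d[0]);P=np.eye(3)-np.outer(d,d);A+=P;b+=P@o;L.append((P,o))
    x=np.linalg.solve(A,b);return x,[np.linalg.norm(P@(x-o)) for P,o in L]
def blobs(c,lo,hi,amin=8):
    m=cv2.inRange(cv2.cvtColor(c["color"],cv2.COLOR_BGR2HSV),np.array(lo),np.array(hi))
    n,l,s,ce=cv2.connectedComponentsWithStats(m)
    return [(ce[i].round(1),s[i].tolist(),(l==i).astype(np.uint8)) for i in range(1,n) if s[i][4]>=amin]
E
python3 - <<'E'
from h import *
import pickle
d=pickle.load(open("c0.pkl","rb"))
for n in d:
    for k,lo,hi in(("yel",(24,150,60),(34,255,255)),("org",(10,120,60),(23,255,255)),("blue",(105,120,40),(125,255,255)),("red",(170,120,60),(180,255,255)),("red0",(0,120,60),(6,255,255))):
        for ce,s,m in blobs(d[n],lo,hi):
            if n=="top" or 100<ce[0]<420 and ce[1]>130: print(n,k,ce,s)
t=d["top"]["color"][150:240,110:270]
cv2.imwrite("pics/crop1.png",cv2.resize(t,None,fx=5,fy=5,interpolation=cv2.INTER_CUBIC))
E
```

```text
scene yel [226.8 137.2] [224, 136, 7, 4, 16]
scene yel [181.5 152.4] [178, 150, 8, 6, 36]
scene yel [158.4 195.2] [155, 193, 8, 6, 29]
scene org [227.4 141.6] [224, 138, 8, 8, 44]
scene org [182.9 160. ] [178, 154, 10, 13, 92]
scene org [308.9 193.9] [306, 185, 7, 19, 119]
scene org [159.8 200.5] [155, 196, 10, 10, 61]
scene org [281.6 221.5] [279, 220, 6, 4, 19]
scene org [300.9 320.5] [289, 302, 26, 36, 495]
scene blue [214.7 150.9] [201, 145, 33, 14, 165]
scene blue [190.9 179.4] [174, 161, 33, 36, 562]
scene blue [148.6 203.1] [133, 197, 36, 15, 235]
scene red0 [403.6 153.8] [358, 129, 96, 44, 1073]
scene red0 [381.7 267.3] [370, 261, 24, 14, 147]
top blue [344.6 125.5] [332, 119, 25, 15, 179]
top blue [345.6 174.4] [323, 162, 52, 28, 656]
top blue [378.5 227.5] [370, 213, 16, 35, 253]
top red0 [253.7 361.4] [252, 357, 4, 9, 11]
top red0 [263.6 367.2] [262, 363, 5, 9, 17]
top red0 [226.7 366.8] [224, 365, 6, 4, 10]
top red0 [249.9 369.7] [248, 366, 5, 8, 10]
top red0 [271.1 368.2] [268, 366, 7, 6, 16]
top red0 [216.2 369.4] [214, 368, 6, 4, 8]
top red0 [255.9 372.1] [254, 371, 5, 3, 8]
top red0 [259.9 377.3] [259, 373, 3, 10, 15]
top red0 [267.4 374.1] [265, 372, 5, 5, 10]
top red0 [269.9 379.1] [262, 372, 15, 12, 42]
top red0 [277.4 376.1] [276, 373, 3, 6, 8]
top red0 [205.6 378.2] [203, 377, 7, 3, 10]
```

View pics/crop1.png

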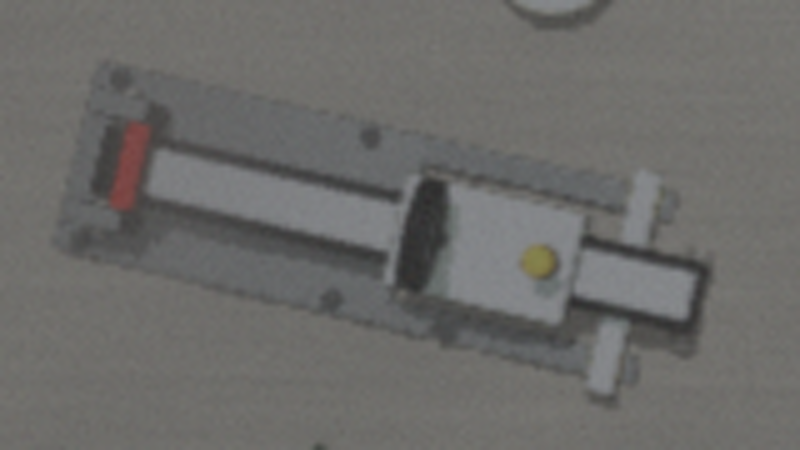

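The crop shows the red stop at (130,167), the knob at (538,261), the rail's free end at (703,296), and the bed corners at the hinge end at (102,62) and (57,250) (crop pixels, x5).

Run:
```python
from h import *
import pickle
d=pickle.load(open("c0.pkl","rb"));T,S=d["top"],d["scene"]
f=lambda x,y:[x/5+110-.4,y/5+150-.4]
k,r=tri([(T,f(538,261)),(S,(309,193.9))]);print("knob",k,r)
bc=plane(T,[f(102,62),f(57,250)],.012);print("hinge-end mid",bc.mean(0))
fe=plane(T,[f(710,265),f(697,328)],.05);print("free end",fe.mean(0))
st=plane(T,[f(375,137),f(331,299)],.012)
sad=plane(T,[f(585,213),f(563,325)],.07);print("saddle rear mid",sad.mean(0))
seat=plane(T,[f(645,170),f(603,395)],.022);print("seat ends mid",seat.mean(0))
a=fe.mean(0)-bc.mean(0);print("axis",np.arctan2(-a[1],-a[0])*0,"theta(bed y from world y)",np.arctan2(a[0],-a[1]),np.hypot(*a[:2]))
hsv=cv2.cvtColor(T["color"],cv2.COLOR_BGR2HSV)
m=cv2.inRange(hsv,np.array((20,120,50)),np.array((40,255,255)))
n,l,s,ce=cv2.connectedComponentsWithStats(m)
for i in range(1,n):
    if s[i][4]>6: print("yel top",ce[i],s[i], plane(T,[ce[i]],.063))
m=np.zeros_like(m)
for c,s,b in blobs(T,(105,120,40),(125,255,255),300):
    y=cv2.inRange(hsv,np.array((20,120,50)),np.array((40,255,255)));y[:, :360]=0;y[:160]=0;y[195:]=0
    pts=cv2.findNonZero(b|(y>0).astype(np.uint8));R=cv2.minAreaRect(pts);print("wedge rect",R)
    bx=cv2.boxPoints(R)
    P=plane(T,bx,.0);print(P[:,:2].round(4).tolist())
t,r=tri([(T,(373,180.5)),(S,(183,157))]);print("tab c",t,r)
```

```text
knob [0.50060787 0.04734363 0.09112245] [np.float64(0.00012081156188697055), np.float64(0.00012081156188684424)]
hinge-end mid [0.55217236 0.2944478  0.012     ]
free end [ 0.4854317  -0.03119975  0.05      ]
saddle rear mid [0.49755527 0.03151546 0.07      ]
seat ends mid [0.49198855 0.00927256 0.022     ]
axis 0.0 theta(bed y from world y) -0.2021482185191539 0.3324163599444983
yel top [328.88 128.16] [326 126   7   5  25] [[ 0.68756154 -0.22208238  0.063     ]]
yel top [372.41176471 179.61764706] [367 176  12   8  68] [[ 0.56191094 -0.33081316  0.063     ]]
yel top [378.46153846 244.61538462] [376 242   6   6  26] [[ 0.40252445 -0.34686298  0.063     ]]
wedge rect ((350.5632019042969, 175.49761962890625), (54.95999526977539, 16.15999984741211), 16.26020622253418)
[[0.575, -0.2154], [0.6158, -0.2271], [0.5781, -0.3671], [0.5373, -0.3549]]
tab c [ 0.55991329 -0.33645606  0.045361  ] [np.float64(0.0014501468865327676), np.float64(0.0014501468865327383)]
```

Request:
{"fn": "arm_command", "kwargs": {
  "series": [
    [[299,-570,-20],-83.5],
    [[299,-570,-20],-83.5],
    [[299,-570,-20],-83.5],
    [[299,-570,-20],-83.5],
    [[299,-570,-20],-83.5],
    [[299,-570,-20],-83.5],
    [[299,-570,-20],-83.5],
    [[299,-570,-20],-83.5]
  ],
  "gripper": 60
}}

```text
clock: 0.77
tcp_pos: [0.357, 0.3207, 0.2317]
eef_rot: [[-0.246, 0.969, -0.0], [0.969, 0.246, 0.0], [0.0, -0.0, -1.0]]
force: [1.5, 1.2, 0.1]
grip_width: 0.0599
grip_force: 0.0
```

Request:
{"fn": "arm_command", "kwargs": {
  "series": [
    [[144,-274,-12],-26],
    [[144,-274,-12],-26],
    [[144,-274,-12],-26],
    [[144,-274,-12],-26],
    [[144,-274,-12],-26],
    [[144,-274,-12],-26],
    [[144,-274,-12],-26],
    [[144,-274,-12],-26]
  ]
}}

```text
clock: 1.43
tcp_pos: [0.502, 0.0431, 0.22]
eef_rot: [[0.203, 0.979, 0.001], [0.979, -0.203, -0.001], [-0.001, 0.001, -1.0]]
force: [-0.5, 0.7, 0.4]
grip_width: 0.0603
grip_force: 0.0
```

Run:
```python
from station import *
from h import *
import pickle
c=read_camera("wrist");cv2.imwrite("pics/w1.png",c["color"]);pickle.dump(c,open("w1.pkl","wb"))
s=observe();print(s["tcp_pos"],s["eef_rot"].round(3),s["force"]);print(c["pose"].round(3))
```

```text
[0.50254928 0.04170967 0.2199206 ] [[ 0.205  0.979  0.001]
 [ 0.979 -0.205 -0.002]
 [-0.002  0.001 -1.   ]] [-0.70118949 -2.41866464 -0.37951762]
[[ 0.979 -0.193 -0.063  0.519]
 [-0.203 -0.926 -0.318  0.125]
 [ 0.002  0.324 -0.946  0.351]
 [ 0.     0.     0.     1.   ]]
```

View pics/w1.png

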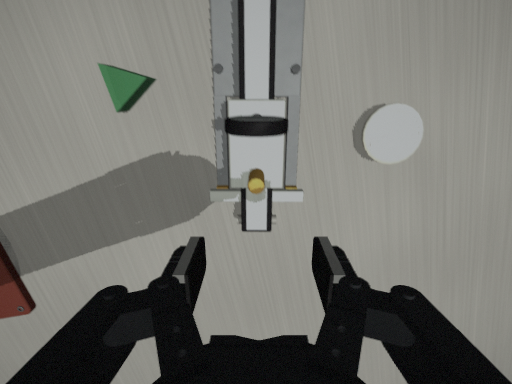

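Wrist view: the rail lies along column 257, upright in the image, with the knob top at about (257,185) and the free end at (256,231). The mirror is clear of the fingers.

Run:
```python
from h import *
import pickle
c=pickle.load(open("w1.pkl","rb"));d=pickle.load(open("c0.pkl","rb"))
k=plane(c,[(257,185)],.108);print("knob top",k)
print("knob tri w/scene, axis mid",tri([(c,(257,182)),(d["scene"],(309,193.9)),(d["top"],(217.2,201.8))]))
e=plane(c,[(242.5,231),(271,231)],.05);print("free end",e.mean(0),e)
p=plane(c,[(239,95),(272,95)],.05).mean(0);a=p-e.mean(0);print("axis yaw",np.arctan2(-a[0],a[1]))
a=np.array([np.sin(.204),np.cos(.204)]);o=e.mean(0)[:2]+.154*a;print("bed origin",o,"carriage",(k[0,:2]-o)@a+.09)
```

```text
knob top [[0.50225102 0.04677148 0.108     ]]
knob tri w/scene, axis mid (array([0.50102549, 0.04647861, 0.09175309]), [np.float64(0.0019688709058433753), np.float64(0.0012360417786255826), np.float64(0.000799975075007404)])
free end [ 0.48606989 -0.02841035  0.05      ] [[ 0.46936842 -0.02492786  0.05      ]
 [ 0.50277136 -0.03189285  0.05      ]]
axis yaw -0.19811100513343263
bed origin [0.51726844 0.12239631] carriage 0.012900966384487622
```

Request:
{"fn": "arm_command", "kwargs": {
  "series": [
    [[0,0,-35],0],
    [[0,0,-70],0],
    [[0,0,-100],0],
    [[0,0,-120],0],
    [[0,0,-130],0],
    [[0,0,-132],0],
    [[0,0,-132],0],
    [[0,0,-132],0]
  ]
}}

```text
clock: 2.15
tcp_pos: [0.5015, 0.049, 0.0891]
eef_rot: [[0.197, 0.98, 0.001], [0.98, -0.197, 0.0], [0.001, 0.001, -1.0]]
force: [0.2, 0.4, -0.6]
grip_width: 0.0598
grip_force: 0.0
```

Close on the knob.

Request:
{"fn": "arm_command", "kwargs": {
  "series": [
    [[0,0,0],0],
    [[0,0,0],0],
    [[0,0,0],0],
    [[0,0,0],0],
    [[0,0,0],0],
    [[0,0,0],0],
    [[0,0,0],0],
    [[0,0,0],0]
  ],
  "gripper": 8
}}

```text
clock: 2.82
tcp_pos: [0.5003, 0.0491, 0.0887]
eef_rot: [[0.197, 0.98, -0.001], [0.98, -0.197, 0.001], [0.001, -0.001, -1.0]]
force: [-6.8, 1.2, 10.7]
grip_width: 0.0144
grip_force: 58.3
```

Request:
{"fn": "arm_command", "kwargs": {
  "series": [
    [[1,10,1],0],
    [[4,25,1],0],
    [[7,40,1],0],
    [[10,55,1],0],
    [[13,70,1],0],
    [[16,85,1],0],
    [[19,98,1],0],
    [[20,104,1],0]
  ]
}}

```text
clock: 3.48
tcp_pos: [0.5223, 0.1533, 0.0889]
eef_rot: [[0.197, 0.98, 0.003], [0.98, -0.197, -0.001], [-0.0, 0.003, -1.0]]
force: [7.2, -4.0, -7.8]
grip_width: 0.0142
grip_force: 59.0
```

Request:
{"fn": "arm_command", "kwargs": {
  "series": [
    [[0,4,1],0],
    [[1,8,1],0],
    [[1,11,1],0],
    [[2,13,1],0],
    [[2,14,1],0],
    [[2,15,1],0],
    [[2,16,1],0],
    [[2,16,1],0]
  ]
}}

```text
clock: 4.15
tcp_pos: [0.5251, 0.1667, 0.0898]
eef_rot: [[0.199, 0.98, 0.005], [0.98, -0.199, -0.002], [-0.001, 0.005, -1.0]]
force: [14.7, -4.8, -13.3]
grip_width: 0.0138
grip_force: 58.9
```

Request:
{"fn": "arm_command", "kwargs": {
  "series": [
    [[1,0,-1],0],
    [[2,1,-2],0],
    [[2,2,-2],0],
    [[2,3,-2],0],
    [[3,4,-2],0],
    [[3,5,-2],0],
    [[3,5,-2],0],
    [[3,5,-2],0]
  ]
}}

```text
clock: 4.82
tcp_pos: [0.5266, 0.1732, 0.0888]
eef_rot: [[0.198, 0.98, 0.002], [0.98, -0.198, -0.0], [0.0, 0.002, -1.0]]
force: [1.8, -3.7, 5.2]
grip_width: 0.0138
grip_force: 60.9
```

Request:
{"fn": "arm_command", "kwargs": {
  "series": [
    [[0,1,0],0],
    [[0,2,0],0],
    [[1,3,0],0],
    [[1,4,0],0],
    [[1,5,0],0],
    [[1,6,0],0],
    [[1,6,0],0],
    [[1,6,0],0]
  ]
}}

```text
clock: 5.48
tcp_pos: [0.5266, 0.1734, 0.0887]
eef_rot: [[0.202, 0.979, -0.002], [0.979, -0.202, -0.006], [-0.006, -0.001, -1.0]]
force: [-7.3, -23.6, 19.2]
grip_width: 0.0142
grip_force: 62.4
```

The carriage is hard against the stop. I'll relax, release and rise.

Request:
{"fn": "arm_command", "kwargs": {
  "series": [
    [[0,-5,1],0],
    [[0,-5,1],0]
  ]
}}

```text
clock: 5.65
tcp_pos: [0.5266, 0.1733, 0.0888]
eef_rot: [[0.199, 0.98, -0.0], [0.98, -0.199, -0.001], [-0.001, -0.0, -1.0]]
force: [1.2, -11.2, 1.2]
grip_width: 0.014
grip_force: 60.3
```

Request:
{"fn": "arm_command", "kwargs": {
  "series": [
    [[0,0,0],0],
    [[0,0,0],0],
    [[0,0,0],0],
    [[0,0,0],0],
    [[0,0,0],0],
    [[0,0,0],0]
  ],
  "gripper": 60
}}

```text
clock: 6.15
tcp_pos: [0.5266, 0.1752, 0.089]
eef_rot: [[0.197, 0.98, -0.0], [0.98, -0.197, 0.0], [0.0, -0.0, -1.0]]
force: [-0.2, 0.5, -0.0]
grip_width: 0.06
grip_force: 0.0
```

Request:
{"fn": "arm_command", "kwargs": {
  "series": [
    [[0,0,30],0],
    [[0,0,60],0],
    [[0,0,95],0],
    [[0,0,110],0],
    [[0,0,110],0]
  ]
}}

```text
clock: 6.57
tcp_pos: [0.5287, 0.1755, 0.2031]
eef_rot: [[0.198, 0.98, 0.005], [0.98, -0.198, 0.004], [0.005, 0.005, -1.0]]
force: [0.4, 0.9, 0.7]
grip_width: 0.0598
grip_force: 0.0
```

Request:
{"fn": "arm_command", "kwargs": {
  "series": [
    [[33,-508,17],-3],
    [[33,-508,17],-3],
    [[33,-508,17],-3],
    [[33,-508,17],-3],
    [[33,-508,17],-3],
    [[33,-508,17],-3],
    [[33,-508,17],-3],
    [[33,-508,17],-3]
  ]
}}

```text
clock: 7.23
tcp_pos: [0.5477, -0.1593, 0.2095]
eef_rot: [[0.248, 0.969, -0.0], [0.969, -0.248, 0.0], [0.0, -0.0, -1.0]]
force: [2.0, 0.2, -0.3]
grip_width: 0.0601
grip_force: 0.0
```

Run:
```python
from station import *
s=observe();print(s["tcp_pos"],s["qd"].round(2))
```

```text
[ 0.54772474 -0.15934162  0.20951005] [ 0.85  0.46  0.24 -0.39 -0.38  0.12  1.14]
```

Request:
{"fn": "arm_command", "kwargs": {
  "series": [
    [[12,-175,8],0],
    [[12,-175,8],0],
    [[12,-175,8],0],
    [[12,-175,8],0],
    [[12,-175,8],0],
    [[12,-175,8],0],
    [[12,-175,8],0]
  ]
}}

```text
clock: 7.82
tcp_pos: [0.5597, -0.3331, 0.2169]
eef_rot: [[0.25, 0.968, -0.002], [0.968, -0.25, 0.0], [-0.0, -0.002, -1.0]]
force: [0.1, 0.8, 0.2]
grip_width: 0.0601
grip_force: 0.0
```

Run:
```python
from station import *
from h import *
import pickle
c=read_camera("wrist");cv2.imwrite("pics/w2.png",c["color"]);pickle.dump(c,open("w2.pkl","wb"))
t=read_camera("top");s2=read_camera("scene");pickle.dump((t,s2),open("c2.pkl","wb"))
s=observe();print(s["tcp_pos"],s["eef_rot"].round(3))
```

```text
[ 0.56081001 -0.33064626  0.21756665] [[ 0.246  0.969 -0.   ]
 [ 0.969 -0.246  0.001]
 [ 0.001 -0.001 -1.   ]]
```

View pics/w2.png

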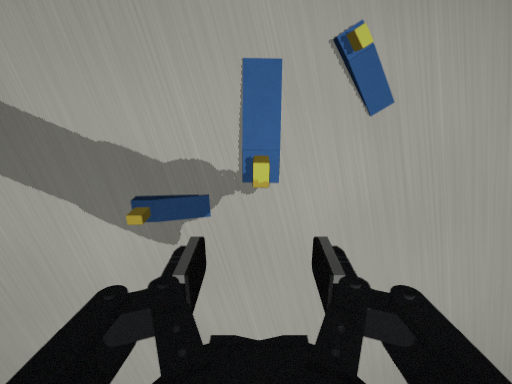

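Wrist view: the big wedge has its toe edge at (243..282,58), its heel bottom near (243..279,182) and the tab's bright top face around (261,172). It's almost aligned with the tool.

Run:
```python
from h import *
import pickle
c=pickle.load(open("w2.pkl","rb"));t,s=pickle.load(open("c2.pkl","rb"));d=pickle.load(open("c0.pkl","rb"))
for ce,st,m in blobs(c,(24,100,150),(36,255,255)): print("top",ce,st,plane(c,[ce],.063))
toe=plane(c,[(243,58),(282,58)],.005);crest=plane(c,[(243,150),(279.5,150)],.025)
print(toe,crest); a=toe.mean(0)-crest.mean(0);print("yaw",np.degrees(np.arctan2(-a[0],a[1])),np.linalg.norm(a))
T=d["top"];S=d["scene"]
tt=[b for b in blobs(T,(20,120,50),(40,255,255)) if b[1][4]>60][0][0]
for z in(.063,.045):pass
ts=[b for b in blobs(S,(24,150,60),(34,255,255)) if b[1][4]>30][0]
print(ts[0],ts[1],"tri top face wrist+scene",tri([(c,(261,171)),(S,ts[0])]))
```

```text
top [363.8  35.1] [355, 24, 18, 24, 251] [[ 0.68636501 -0.2278539   0.063     ]]
top [260.5 174.5] [253, 163, 16, 24, 381] [[ 0.56271932 -0.3319461   0.063     ]]
top [133.9 219.5] [127, 216, 15, 8, 111] [[ 0.41253958 -0.34711975  0.063     ]]
[[ 0.57360454 -0.21207652  0.005     ]
 [ 0.61582192 -0.22298752  0.005     ]] [[ 0.54790024 -0.30873611  0.025     ]
 [ 0.58899824 -0.31935749  0.025     ]]
yaw -15.222941167742507 0.10200441523764713
[181.5 152.4] [178, 150, 8, 6, 36] tri top face wrist+scene (array([ 0.56456056, -0.3285112 ,  0.06333855]), [np.float64(0.0004265726986729762), np.float64(0.00042657269867298086)])
```

Request:
{"fn": "arm_command", "kwargs": {
  "series": [
    [[2,-1,-40],-1],
    [[2,-1,-80],-1],
    [[2,-1,-120],-1],
    [[2,-1,-150],-1],
    [[2,-1,-168],-1],
    [[2,-1,-175],-1],
    [[2,-1,-175],-1],
    [[2,-1,-175],-1]
  ]
}}

```text
clock: 8.63
tcp_pos: [0.5631, -0.3332, 0.0441]
eef_rot: [[0.264, 0.964, 0.001], [0.964, -0.264, -0.0], [-0.0, 0.001, -1.0]]
force: [0.2, 0.1, 0.5]
grip_width: 0.06
grip_force: 0.0
```

Request:
{"fn": "arm_command", "kwargs": {
  "series": [
    [[0,0,0],0],
    [[0,0,0],0],
    [[0,0,0],0],
    [[0,0,0],0],
    [[0,0,0],0],
    [[0,0,0],0],
    [[0,0,0],0],
    [[0,0,0],0]
  ],
  "gripper": 8
}}

```text
clock: 9.3
tcp_pos: [0.5628, -0.334, 0.0443]
eef_rot: [[0.265, 0.964, 0.001], [0.964, -0.265, -0.0], [0.0, 0.001, -1.0]]
force: [-1.7, 1.2, 6.0]
grip_width: 0.0172
grip_force: 59.8
```

Request:
{"fn": "arm_command", "kwargs": {
  "series": [
    [[-8,9,0],0.5],
    [[-24,26,0],1],
    [[-42,45,0],1.5],
    [[-60,65,0],2],
    [[-78,84,0],2.5],
    [[-95,103,0],3],
    [[-108,117,0],3.5],
    [[-114,123,0],3.8]
  ]
}}

```text
clock: 9.97
tcp_pos: [0.4486, -0.21, 0.0442]
eef_rot: [[0.2, 0.98, 0.004], [0.98, -0.2, 0.0], [0.001, 0.003, -1.0]]
force: [3.3, -2.9, 3.3]
grip_width: 0.0171
grip_force: 59.7
```

Request:
{"fn": "arm_command", "kwargs": {
  "series": [
    [[0,0,0],0],
    [[0,0,0],0]
  ]
}}

```text
clock: 10.13
tcp_pos: [0.4481, -0.2094, 0.0442]
eef_rot: [[0.2, 0.98, 0.0], [0.98, -0.2, 0.003], [0.003, -0.001, -1.0]]
force: [-8.1, 7.9, 21.8]
grip_width: 0.0171
grip_force: 62.3
```

Run:
```python
from station import *
from h import *
import pickle
c=read_camera("wrist");cv2.imwrite("pics/w3.png",c["color"]);pickle.dump(c,open("w3.pkl","wb"))
s=observe();print(s["tcp_pos"],s["eef_rot"].round(3),s["force"],s["grip_width"])
```

```text
[ 0.44814582 -0.20944109  0.04421375] [[ 0.2    0.98  -0.   ]
 [ 0.98  -0.2    0.003]
 [ 0.003 -0.001 -1.   ]] [-8.48123598  9.07866013 22.56206309] 0.017185671928097588
```

View pics/w3.png

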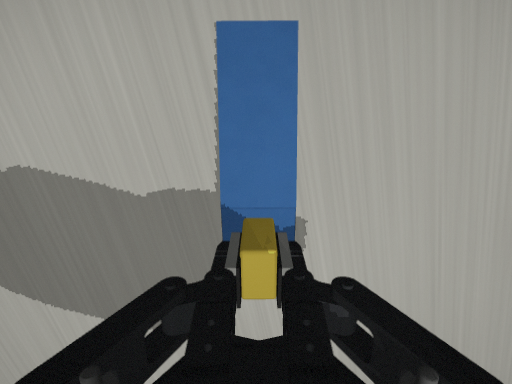

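Wrist view: the wedge is held and aligned with the tool, toe edge at (217..298,21). The rail is out of view.

Run:
```python
from station import *
from h import *
import pickle
c=pickle.load(open("w3.pkl","rb"))
P=plane(c,[(217,21),(298,21)],.005);print(P,"toe mid",P.mean(0));cr=plane(c,[(221,208),(296,208)],.025);print(cr.mean(0))
a=P.mean(0)-cr.mean(0);print("yaw",np.degrees(np.arctan2(-a[0],a[1])),np.hypot(*a[:2]))
tcp=np.array([.4481,-.2094]);u=np.array([.198,.980]);print("toe ahead of tcp",(P.mean(0)[:2]-tcp)@u)
t=read_camera("top");s=read_camera("scene");pickle.dump((t,s),open("c3.pkl","wb"))
A=cv2.resize(t["color"][160:240,110:310],None,fx=4,fy=4,interpolation=cv2.INTER_CUBIC)
B=cv2.resize(s["color"][120:210,170:370],None,fx=4,fy=4,interpolation=cv2.INTER_CUBIC)[:270]
cv2.imwrite("pics/m3.png",np.vstack([A,B]))
```

```text
[[ 0.45097994 -0.08738112  0.005     ]
 [ 0.49359471 -0.09608868  0.005     ]] toe mid [ 0.47228732 -0.0917349   0.005     ]
[ 0.45273926 -0.18993954  0.025     ]
yaw -11.257827234068536 0.10013130913750125
toe ahead of tcp 0.12010089016402896
```

View pics/m3.png

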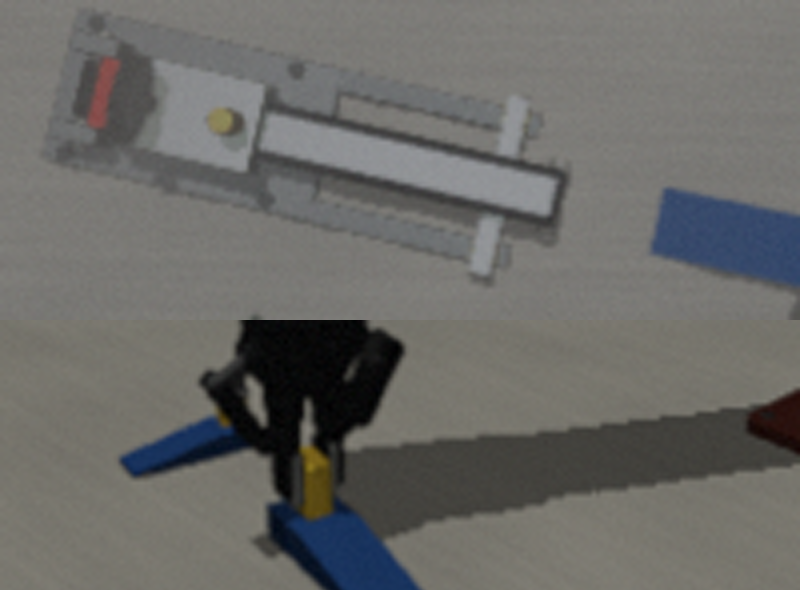

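The top crop shows the carriage against the red stop, the rail on its seats and the wedge in line with the foot. I'll advance 105 mm, short of the expected contact at about 125 mm.

Request:
{"fn": "arm_command", "kwargs": {
  "series": [
    [[2,8,1],0],
    [[5,24,1],0],
    [[8,40,1],0],
    [[11,56,1],0],
    [[15,72,1],0],
    [[18,88,1],0],
    [[20,98,1],0],
    [[21,103,1],0]
  ]
}}

```text
clock: 10.95
tcp_pos: [0.4698, -0.1066, 0.0443]
eef_rot: [[0.2, 0.98, 0.0], [0.98, -0.2, -0.0], [0.0, 0.0, -1.0]]
force: [0.7, -1.9, 0.3]
grip_width: 0.0175
grip_force: 59.2
```

Request:
{"fn": "arm_command", "kwargs": {
  "series": [
    [[0,0,0],0],
    [[0,0,0],0]
  ]
}}

```text
clock: 11.12
tcp_pos: [0.4695, -0.1075, 0.0442]
eef_rot: [[0.201, 0.98, 0.0], [0.98, -0.201, 0.001], [0.001, 0.0, -1.0]]
force: [1.0, 2.1, 1.7]
grip_width: 0.0171
grip_force: 59.4
```

Now creep, 2 mm per row.

Request:
{"fn": "arm_command", "kwargs": {
  "series": [
    [[0,2,0],0],
    [[1,4,0],0],
    [[1,6,0],0],
    [[2,8,0],0],
    [[2,10,0],0],
    [[2,12,0],0]
  ]
}}

```text
clock: 11.62
tcp_pos: [0.4716, -0.0958, 0.0442]
eef_rot: [[0.201, 0.98, 0.001], [0.98, -0.201, -0.0], [-0.0, 0.001, -1.0]]
force: [0.4, -3.6, 3.7]
grip_width: 0.0171
grip_force: 59.7
```

Request:
{"fn": "arm_command", "kwargs": {
  "series": [
    [[0,2,0],0],
    [[1,4,0],0]
  ]
}}

```text
clock: 11.78
tcp_pos: [0.4722, -0.0918, 0.0442]
eef_rot: [[0.201, 0.98, -0.0], [0.98, -0.201, -0.0], [-0.0, 0.0, -1.0]]
force: [-2.6, -4.3, 7.0]
grip_width: 0.0173
grip_force: 60.2
```

Request:
{"fn": "arm_command", "kwargs": {
  "series": [
    [[0,2,0],0],
    [[1,4,0],0]
  ]
}}

```text
clock: 11.95
tcp_pos: [0.4728, -0.0888, 0.0442]
eef_rot: [[0.201, 0.98, -0.001], [0.98, -0.201, -0.001], [-0.002, -0.0, -1.0]]
force: [-5.4, -11.6, 10.4]
grip_width: 0.017
grip_force: 60.7
```

Request:
{"fn": "arm_command", "kwargs": {
  "series": [
    [[0,2,0],0],
    [[1,4,0],0]
  ]
}}

```text
clock: 12.12
tcp_pos: [0.4737, -0.0855, 0.0442]
eef_rot: [[0.202, 0.979, -0.001], [0.979, -0.202, -0.002], [-0.002, -0.0, -1.0]]
force: [-6.1, -11.5, 9.2]
grip_width: 0.0172
grip_force: 60.6
```

Request:
{"fn": "arm_command", "kwargs": {
  "series": [
    [[0,2,0],0],
    [[1,4,0],0],
    [[1,6,0],0],
    [[2,8,0],0],
    [[2,10,0],0],
    [[2,12,0],0],
    [[2,12,0],0]
  ]
}}

```text
clock: 12.7
tcp_pos: [0.4762, -0.0729, 0.0442]
eef_rot: [[0.202, 0.979, 0.0], [0.979, -0.202, -0.002], [-0.001, 0.0, -1.0]]
force: [-1.1, -9.0, 5.1]
grip_width: 0.017
grip_force: 60.0
```

Run:
```python
from station import *
from h import *
import pickle
c=read_camera("wrist");s=read_camera("scene");pickle.dump((c,s),open("c4.pkl","wb"))
o=observe();print(o["tcp_pos"],o["force"],c["pose"].round(3))
A=cv2.resize(c["color"],(800,600))[:330]
B=cv2.resize(s["color"][150:215,240:400],None,fx=5,fy=5,interpolation=cv2.INTER_CUBIC)[:270]
cv2.imwrite("pics/m4.png",np.vstack([A,B]))
```

```text
[ 0.47615032 -0.07286366  0.04419697] [-1.36617233 -9.31268407  5.74665287] [[ 0.979 -0.192 -0.064  0.493]
 [-0.202 -0.926 -0.318  0.009]
 [ 0.002  0.325 -0.946  0.176]
 [ 0.     0.     0.     1.   ]]
```

View pics/m4.png

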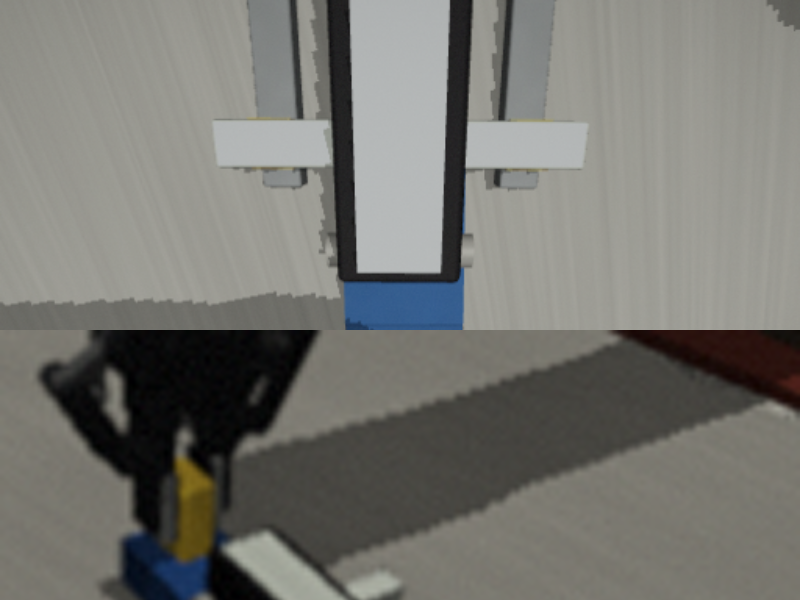

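Wrist (upper half): the foot's ends show at (331,250) and (468,250), the rail end edge at row 280 (cols 339..461), and the wedge crest at row 325 (x1.5625 scale).

Run:
```python
from h import *
import pickle
c,s=pickle.load(open("c4.pkl","rb"));k=1.5625
g=lambda p,z:plane(c,np.array(p)/k,z)
u=np.array([.2,.98])
for z in(.022,.026):
    f=g([(325,250),(474,250)],z);print("foot",f.mean(0),np.linalg.norm(f[0]-f[1]))
cr=g([(346,325),(464,325)],.025).mean(0);print("crest",cr,"foot-crest",(f.mean(0)-cr)[:2]@u)
# height of rail end from width: rail top black edges
for z in(.050,.054,.058):
    e=g([(339,278),(461,278)],z);print(z,np.linalg.norm(e[0]-e[1]),e.mean(0))
# gap: rail underside vs crossbars - 36mm width at end vs at bar
c0=pickle.load(open("w1.pkl","rb"))
```

```text
foot [ 0.48491803 -0.02592775  0.022     ] 0.053312805903751426
foot [ 0.48513894 -0.02502699  0.026     ] 0.05192425619426348
crest [ 0.48123781 -0.05353853  0.025     ] foot-crest 0.02872153566636035
0.05 0.0364572079739703 [ 0.48485443 -0.02801724  0.05      ]
0.054 0.035295950561390815 [ 0.48512662 -0.02684908  0.054     ]
0.058 0.034134693148811214 [ 0.48539882 -0.02568093  0.058     ]
```

Request:
{"fn": "arm_command", "kwargs": {
  "series": [
    [[0,1,0],0],
    [[0,2,0],0],
    [[1,3,0],0],
    [[1,3,0],0],
    [[1,3,0],0],
    [[1,3,0],0]
  ]
}}

```text
clock: 13.3
tcp_pos: [0.4767, -0.0703, 0.0442]
eef_rot: [[0.202, 0.979, -0.001], [0.979, -0.202, -0.002], [-0.002, -0.0, -1.0]]
force: [-4.3, -9.7, 10.1]
grip_width: 0.0171
grip_force: 60.5
```

Run:
```python
from station import *
from h import *
import pickle
c=read_camera("wrist");s=read_camera("scene");t=read_camera("top");pickle.dump((c,s,t),open("c5.pkl","wb"))
o=observe();print(o["tcp_pos"],o["force"])
s3=pickle.load(open("c3.pkl","rb"))[1]
cr=lambda i:cv2.resize(i["color"][185:235,260:360],None,fx=6,fy=6,interpolation=cv2.INTER_CUBIC)
cv2.imwrite("pics/m5.png",np.vstack([cr(s3),cr(s)]))
```

```text
[ 0.47667187 -0.07038334  0.04420779] [ -4.32194059 -10.90278898   9.2697851 ]
```

View pics/m5.png

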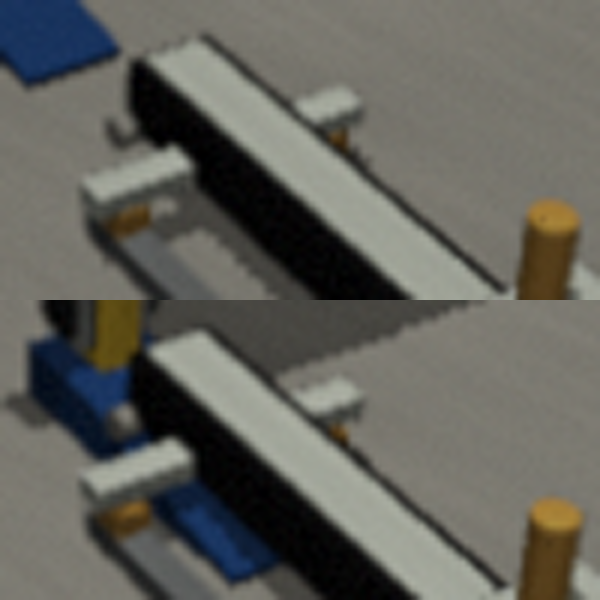

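The end has visibly risen: the rail end moved up about 8 px at x6, and a gap shows at the brass seat. I'll quantify it by image shift.

Run:
```python
from h import *
import pickle
a=pickle.load(open("c3.pkl","rb"))[1];b=pickle.load(open("c5.pkl","rb"))[1]
ga,gb=[cv2.cvtColor(x["color"],cv2.COLOR_BGR2GRAY) for x in(a,b)]
P=np.linalg.inv(a["pose"])
def px(X):
    r=cv2.Rodrigues(P[:3,:3])[0];return cv2.projectPoints(np.array([X],float),r,P[:3,3],a["mtx"],np.array(a["D"],float))[0].ravel()
# crossbar cap (bed y~-115, rail attached), and stationary control: brass/hinge stop
for n,(x0,y0,x1,y1),y in(("bar",(272,207,294,220),-.115),("barfar",(311,197,322,206),-.115),("control stop",(368,258,396,278),None)):
    tpl=ga[y0:y1,x0:x1];U=8
    T=cv2.resize(tpl,None,fx=U,fy=U,interpolation=cv2.INTER_CUBIC);I=cv2.resize(gb[y0-4:y1+4,x0-4:x1+4],None,fx=U,fy=U,interpolation=cv2.INTER_CUBIC)
    _,v,_,l=cv2.minMaxLoc(cv2.matchTemplate(I,T,cv2.TM_CCOEFF_NORMED));print(n,l[0]/U-4,l[1]/U-4,round(v,3))
X=np.array([.494,.008,.05]);print("px per mm lift",(px(X+[0,0,.004])-px(X))/4)
c=pickle.load(open("c5.pkl","rb"))[0]
cv2.imwrite("pics/w5.png",c["color"])
```

```text
bar 0.25 -1.0 0.8
barfar 0.125 -1.375 0.983
control stop 0.125 0.0 0.998
px per mm lift [ 0.01685533 -0.38862028]
```

The measured lift is about 4 mm by three independent estimates (image shift, travel since contact, foot-to-crest distance), so I'll hand in.

```bash
python3 -c "
from station import *
print(hand_in())"
```

```text
the job is handed in; nothing more can be done
None
```

The carriage is against the red stop, and the largest wedge, still gripped, holds the rail's free end up by about 4 mm; I handed the job in at about 13 s and no verdict was returned.

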